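# Hook-switch check at the test desk

## Task

Make the desk ready for a hook-switch check: with the handset still on its cradle, push the cabinet's open test-set drawer fully home, past its detent, without slamming it. Then lift the black handset off the cradle so that the switch pin is free, and finish while still holding it in the gripper, steady and level, about 100 mm straight above where it lay. Leave the other things on the desk where they are.

Things in the scene. Friction and masses are not known exactly. Their poses are not given: they have to be found in the camera images.
- drawer_front (a point): Middle of the outer face of the drawer's walnut front (246 mm wide, at heights 87 to 137 mm); moves with the drawer. -x points out of the cabinet, +x is the way to push, z up. Two brass knobs stick out 16 mm (18 mm across), 95 mm left and right of it; between them the face is flat. The cabinet's top (150 mm high) ends 16 mm behind this face when the drawer is home.
- drawer (a joint): How far the drawer stands out of the cabinet, m: 0 is fully home (against its stop), up to 0.13 open. It slides with about 1.5 N of friction; between 14 and 6 mm from home a spring roller resists (a steady push of 8 to 10 N in all gets past it), and after that the roller draws the drawer home.
- cabinet: Small walnut desk cabinet, fixed: 220 mm deep (x), 260 mm wide (y), 150 mm high; origin under its centre on the worktop; its front faces its own -x, with the drawer above and a half-open sliding door (it stays as it is) on a brass track below. When home, the drawer's outer face lies 126 mm from the origin along -x.
- handset_center (a point): Centre of the handle bar of the black handset (no cord; 230 mm long along x, 0.28 to 0.44 kg, balanced at its middle). Bar 28 mm wide (y), 24 mm high (z); forks hold it 39 mm and more either side of this point. At each end, 88 mm from here, a round cap 54 mm across hangs down to 52 mm below this point and rises 6 mm above it. z is up when level.
- handset: The same handset, origin 52 mm below the centre of the bar, level with the undersides of the caps.
- cradle: Grey cradle, fixed: base 170 (x) x 110 (y) x 30 mm high, origin under its centre. Steel forks at x = -44 and +44 mm, 10 mm thick, 45 mm wide; the bar lies along x on them, its underside 85 mm and its centre 97 mm above the worktop. Prongs rise 14 mm beside the bar. At the centre a post 16 mm across, 73 mm high, bears the switch pin. The handset lifts straight up.
- hook (a joint): Switch pin of the cradle, m: about 0.006 when the handset rests on it (pressed down), 0 when free and fully up; springs up with about 1 N.
- relay: Grey relay housing, 90 x 60 x 59 mm high, loose, origin under its centre. Leave alone.
- lamp: Chrome test lamp, 60 mm across the foot, 102 mm high, loose, origin under its centre. Leave alone.
- mug: White mug, 76 mm across, 85 mm high, loose, origin under its centre. Leave alone.
- plug_red: Jack plug with red sleeve and brass tip, lying, about 76 mm long, 16 mm thick, loose. Leave alone.
- plug_black: Jack plug with black sleeve and brass tip, lying, about 76 mm long, 16 mm thick, loose. Leave alone.
- screwdriver: Screwdriver, 170 mm long, lying, loose. Leave alone.
There are look-alikes about, which are no part of the job. There is more than one size of the handset; the job needs the larger.

How it is judged:
On the way, in this order (a step that is already met when the one before it is completed fails the run):
1. the drawer is fully home past its detent while the handset still lies on its cradle (value of joint drawer below 0.003 m and value of joint hook above 0.003 m and z of handset_center in the frame of cradle below 0.105 m), for 0.3 s.
2. the handset is lifted clear of the cradle and level, the drawer still home (z of handset_center in the frame of cradle between 0.157 and 0.257 m and horizontal distance between handset_center and cradle below 0.07 m and angle between handset_center's own z axis and vertical below 0.1 rad and value of joint hook below 0.0015 m and value of joint drawer below 0.003 m), for 0.3 s.
At the end, for the whole second after the job is handed in: The drawer is home (within 3 mm); the handset is held in the fingers 60 to 160 mm above its resting height, within 70 mm of the cradle's centre, level within 0.10 rad and at rest (below 0.03 m/s and 0.15 rad/s), touching neither cradle nor cabinet; the switch pin is up (all of step 2 and linear speed of handset below 0.03 m/s and angular speed of handset below 0.15 rad/s and contact force between handset and the fingers above 1 N and contact force between handset and cradle below 0.1 N and contact force between handset and cabinet below 0.1 N); the arm keeps its last pose, push and grip.
It fails at once if the drawer is slammed (moving in faster than 0.5 m/s) (velocity of joint drawer below -0.5 m/s).
It fails at once if another loose thing on the desk (relay housing, lamp, mug, plug or screwdriver) is moved by more than 30 mm (distance of any of relay, lamp, mug, plug_red, plug_black, screwdriver from where it was at the start of the episode above 0.03 m).
It also fails if it takes over 43 s, if anything falls off the work surface, if the arm or the gripper's body presses on something with over 40 N, if the wrist force passes 120 N, or if a joint passes its speed limit or range.

## Robot

A 6-joint arm with a two-finger parallel gripper is mounted at the origin on the work surface. World frame = base frame: x ahead of the robot, y to its left, z up, the work surface at z = 0. Lengths are in m, angles in rad, forces in N, time in s.
With the tool pointing down it reaches from about 0.35 to 0.775 m from the base axis. Payload 7.3 kg.
Tool frame: the origin (TCP) lies between the finger pads; the fingertips stand 25 mm ahead of it and the grasp point (between the pads) lies 6 mm ahead of it; y points along the fingers, z is the direction in which the jaws open and shut, and the axes are right-handed (so a half turn about y gives the same grasp; the last joint's range is limited). The gripper opens to 92 mm and grips with 3 to 60 N. Pads are 19 mm wide; open, the fingers measure 130 mm over their backs; the gripper's body (75 mm by 190 mm) begins 47 mm behind the grasp point.
Start: joints at [1.081, 0.342, 1.524, -0, 1.275, -0.146], TCP at [0.177, 0.494, 0.252] pointing down, gripper open.
Joint ranges: [-2.53, 2.53], [-0.77, 2.02], [0.04, 2.7], [-1, 4.14], [0.28, 2.66], [-3.11, 3.11]. Speed limits (rad/s): [2.57, 2.57, 3.14, 3.14, 3.14, 3.14].

## Interface

Orientations are given as [roll, pitch, yaw] about the fixed x, y, z axes, in that order (R = Rz(yaw) Ry(pitch) Rx(roll)).
In Python, from cell import sensors, read_camera, hand_in gives the robot as it stands. The module is installed in compiled form; this text tells all that it offers.
- The arm moves only by the tool send_rows, never from a script. Its argument "motion" is a list that holds one entry, the list of rows, each a list of 4 numbers: the shift along the tool's x, y, z in m, then the turn about the tool's y in degrees. In form: [[[tx, ty, tz, twist], ...]]. A call has 1 to 8 rows; each row is the pose to reach, as a shift and turn from the pose measured when the call began, along the tool's axes at that moment; what a row does not reach only later rows make up. A row lasts 1/10 s, in which the tool goes at most 50 mm and 8.59 degrees, less where a joint would pass 70% of its speed; a pose out of reach is approached as far as the arm can. A call with a gripper value outside its range is refused whole. "gripper" is the opening, from 0 (shut) to 1 (fully open), set as the call begins (left out, the last holds). The fingers move at their own pace and stop on an object; "grip_force" is the grip in N (left out, the last holds). Time passes only in rows, so rows that repeat a pose let the fingers close. It gives the time, the measured TCP pose, the force and the opening at its end, in the units of the state.
- sensors.observe(): the state, without advancing time (a new reading comes with each control period).
- read_camera(name): name is "side" or "top"; returns a dict with "frame" (384x512x3 uint8, red, green, blue), "fx", "fy", "cx", "cy" (pixels), "distortion" ([k1, k2, p1, p2, k3] as OpenCV has them; the pictures are not rectified), "extrinsics" (4x4, takes a point from world to camera coordinates). Camera axes: x right, y up, looking along -z (the intrinsics and any distortion apply to the point x, -y, -z); pixel columns grow to the right and rows downward; lengths in m; the calibration is good to about 2 mm. A picture is of the moment at which its call begins. There is no depth.
- hand_in(): hands the job in, once; it reports no verdict.
The state is a dict: "time": time; "qpos": joint angles; "qvel": joint speeds; "joint_efforts": joint torques, N m; "tool_pos": TCP position; "tool_rot": TCP orientation; "contact_force": force on the tool from outside, world axes, zero at the start; "torque": the same for the moment, N m; "opening": finger opening in m.
Only numpy, scipy, OpenCV 4.12 (cv2) and the standard library are available. Lean on these libraries where they do the work, as an engineer would, in place of code of your own. Each camera call takes 0.05 s, during which the arm holds its last target.

## Working session

There is one attempt and no reset: what is moved stays moved. The work goes in short steps, Python scripts to look and compute and a tool call to move; the robot and the scene stay as the last step left them, time stands still between calls to the robot, and variables do not carry over. Pictures are saved under pics/ and viewed, and the job is handed in when it is done.

Besides the shell and the picture viewer there is one more tool, called as name(argument=value, ...) on one line, values as JSON. send_rows: Moves the arm, as the interface text tells. Its arguments: {"type":"object","properties":{"motion":{"type":"array"},"gripper":{"type":"number"},"grip_force":{"type":"number"}},"required":["motion"]}

```bash
mkdir -p pics; python3 - <<'E'
from cell import sensors, read_camera
import cv2, numpy as np, pickle
s=sensors.observe()
for k,v in s.items(): print(k,np.round(v,4))
for n in ("side","top"):
    c=read_camera(n); pickle.dump(c,open(f"{n}0.pkl","wb"))
    cv2.imwrite(f"pics/{n}0.png",cv2.resize(c["frame"][:,:,::-1],None,fx=1.5,fy=1.5,interpolation=cv2.INTER_CUBIC))
    print(n,c["fx"],c["fy"],c["cx"],c["cy"],c["distortion"]);print(np.round(c["extrinsics"],4))
E
```

```text
time 0.0
qpos [ 1.081   0.3427  1.525  -0.      1.2754 -0.146 ]
qvel [ 0.     -0.0018  0.0001 -0.0005  0.001  -0.0021]
joint_efforts [-3.00000e-04 -4.31251e+01 -2.44213e+01  7.19000e-02  5.59000e-02
 -1.00000e-04]
tool_pos [0.1768 0.494  0.251 ]
tool_rot [-1.5723e+00  2.0000e-04 -3.4380e-01]
contact_force [ 0.3155 -0.6117 -0.0967]
torque [-0.066  -0.0253 -0.012 ]
opening 0.0914
side 478.1626646009048 478.1626646009048 256.13277092684757 189.77603289160396 [-0.08596307  0.          0.          0.          0.        ]
[[ 0.8706 -0.4919 -0.0027 -0.514 ]
 [ 0.3161  0.5553  0.7692 -0.2248]
 [-0.3769 -0.6706  0.639  -1.6687]
 [ 0.      0.      0.      1.    ]]
top 399.7121308707623 399.7121308707623 252.47212359228564 190.24191502903597 [-0.00244185  0.          0.          0.          0.        ]
[[ 0.0038 -1.     -0.0091 -0.0421]
 [ 0.9841  0.0021  0.1775 -0.5722]
 [-0.1775 -0.0096  0.9841 -1.1381]
 [ 0.      0.      0.      1.    ]]
```

View pics/side0.png

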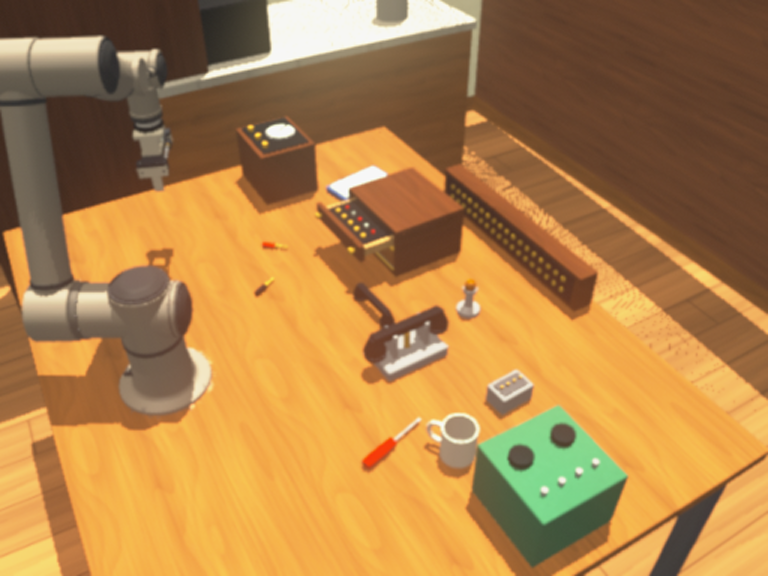

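View pics/top0.png

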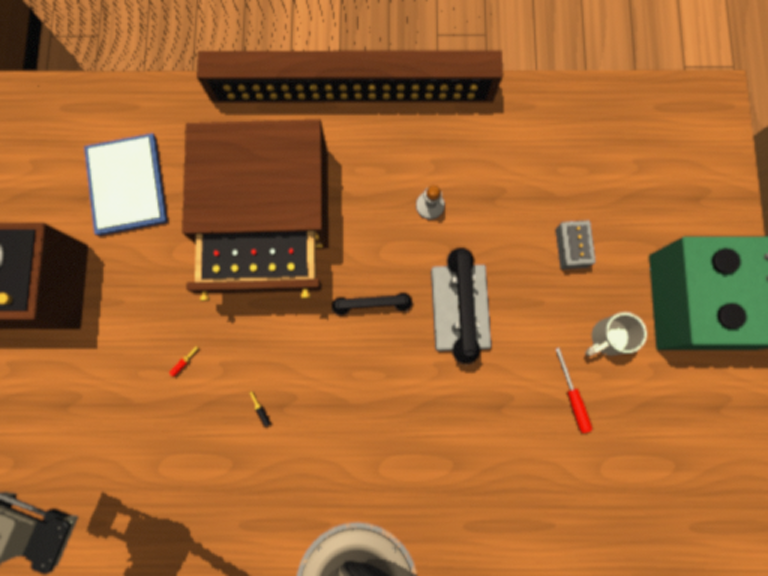

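```bash
cat > h.py <<'E'
import cv2, numpy as np, pickle
def load(n,i=0): return pickle.load(open(f"{n}{i}.pkl","rb"))
def ray(c,u,v):
    K=np.array([[c["fx"],0,c["cx"]],[0,c["fy"],c["cy"]],[0,0,1]])
    p=cv2.undistortPoints(np.array([[[u,v]]],float),K,np.array(c["distortion"]))[0,0]
    E=np.array(c["extrinsics"]); R=E[:3,:3]
    return -R.T@E[:3,3], R.T@np.array([p[0],-p[1],-1.])
def onz(c,u,v,z):
    o,d=ray(c,u,v); return o+d*(z-o[2])/d[2]
def proj(c,P):
    E=np.array(c["extrinsics"]); q=(E[:3,:3]@np.atleast_2d(P).T).T+E[:3,3]
    K=np.array([[c["fx"],0,c["cx"]],[0,c["fy"],c["cy"]],[0,0,1]])
    q=q*[1,-1,-1]
    return cv2.projectPoints(q[:,None],np.zeros(3),np.zeros(3),K,np.array(c["distortion"]))[0][:,0]
def crop(c,u0,v0,w,h,f,name):
    im=c["frame"][v0:v0+h,u0:u0+w,::-1]
    im=cv2.resize(im,None,fx=f,fy=f,interpolation=cv2.INTER_CUBIC)
    cv2.imwrite("pics/"+name,im)
E
python3 - <<'E'
from h import *
c=load("top")
crop(c,110,70,120,140,4,"topA.png"); crop(c,215,150,130,100,6,"topB.png")
s=load("side"); crop(s,200,100,130,170,3.5,"sideA.png")
E
```

```text
(no output)
```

View pics/topA.png

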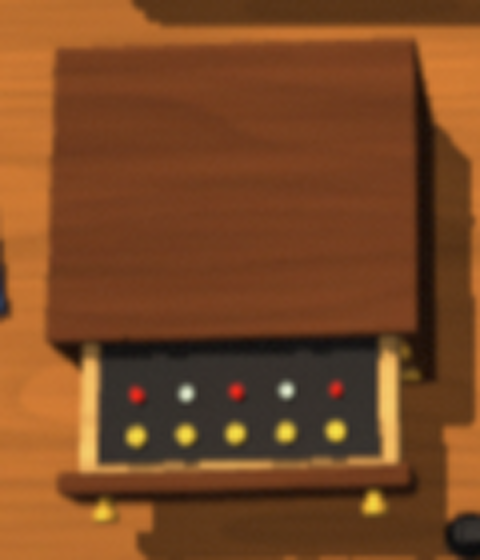

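View pics/topB.png

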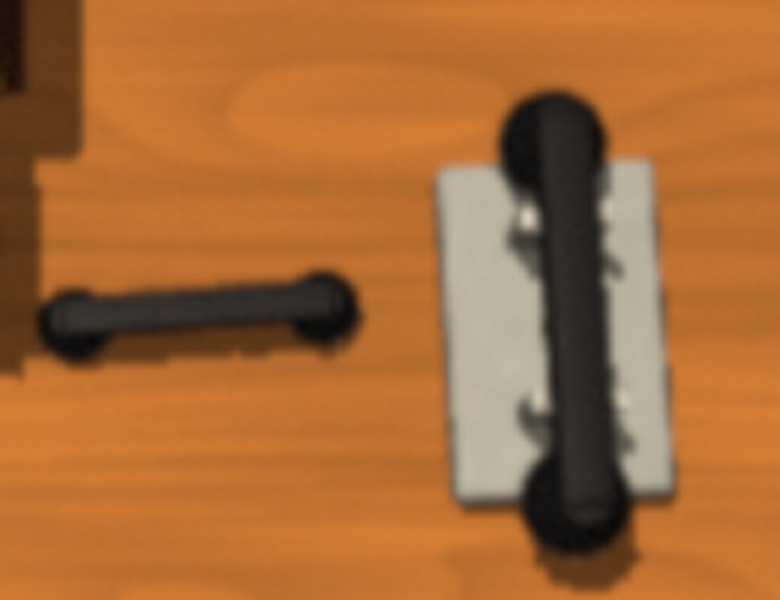

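View pics/sideA.png

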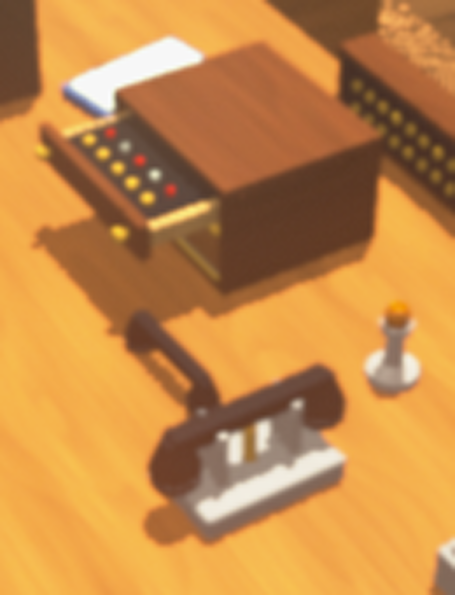

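```bash
python3 - <<'E'
from h import *
from scipy.optimize import least_squares
c=load("top"); s=load("side")
A=lambda p:np.array(p)/4+[110,70]-0.4
B=lambda p:np.array(p)/6+[215,150]-0.4
S=lambda p:np.array(p)/3.5+[200,100]-0.4
def fit(model,obs,x0):
    # obs: list of (cam,px)
    def w(p):
        R=np.array([[np.cos(p[2]),-np.sin(p[2]),0],[np.sin(p[2]),np.cos(p[2]),0],[0,0,1]])
        return np.array(model)@R.T+[p[0],p[1],0]
    f=lambda p:np.concatenate([proj(cc,m)[0]-o for m,(cc,o) in zip(w(p),obs)])
    r=least_squares(f,x0); print(np.round(r.x,4),"res px",np.round(r.fun.reshape(-1,2),1).tolist()); return r.x
print("cab")
m=[[.11,.13,.15],[.11,-.13,.15],[-.11,-.13,.15],[-.11,.13,.15]]
o=[A(p) for p in [(57,50),(415,40),(415,333),(48,342)]]
fit(m,[(c,q) for q in o],[.8,.3,0])
# side: corners back-left(265,42) back-right (382,138) front-right(222,192) front-left(117,93)
o2=[S(p) for p in [(265,42),(382,138),(222,192),(117,93)]]
fit(m,[(s,q) for q in o2],[.8,.3,0])
cab=fit(m+m,[(c,q) for q in o]+[(s,q) for q in o2],[.8,.3,0])
print("drawer front: open d")
R=lambda a:np.array([[np.cos(a),-np.sin(a)],[np.sin(a),np.cos(a)]])
for q in [A((60,490)),A((408,486)),]:
    w=onz(c,*q,.137); print("edge",w,"local",R(cab[2]).T@(w[:2]-cab[:2]))
for q in [A((104,510)),A((374,500))]:
    w=onz(c,*q,.112); print("knob",w,"local",R(cab[2]).T@(w[:2]-cab[:2]))
print("cradle base")
m=[[.085,.055,.03],[.085,-.055,.03],[-.085,-.055,.03],[-.085,.055,.03]]
cr=fit(m,[(c,B(p)) for p in [(437,168),(652,160),(675,490),(457,503)]],[.65,-.1,0])
print("handset bar")
for p in [(567,150),(585,450),(565,110),(588,520)]: print(onz(c,*B(p),.109))
for p in [(553,142),(575,500)]: print("cap",onz(c,*B(p),.075))
print("others")
for n,p,z in [("lamp",(431,209),0),("lampTop",(433,190),.1),("mug",(625,330),.085),("relay",(577,235),.059),("redplug",(184,362),.008),("blk",(261,410),.008),("sd",(575,390),.01),("small hs L",(341,306),.05),("R",(404,301),.05)]:
    print(n,np.round(onz(c,p[0]/1.5,p[1]/1.5,z),3))
E
```

```text
cab
[0.7648 0.1979 0.0272] res px [[-0.4, -0.6], [0.4, -0.5], [0.9, 0.4], [-0.9, 0.5]]
[0.7669 0.1957 0.0167] res px [[0.2, -0.3], [0.7, 0.3], [0.3, 0.9], [-1.2, -1.4]]
[0.7656 0.1974 0.0247] res px [[-0.1, -0.9], [0.7, -0.6], [1.0, 0.3], [-0.8, 0.1], [-0.6, -0.4], [0.3, 0.0], [0.1, 0.8], [-1.8, -1.3]]
drawer front: open d
edge [0.55085433 0.31207162 0.137     ] local [-0.21185123  0.11998737]
edge [0.55417825 0.07149167 0.137     ] local [-0.21447921 -0.12060119]
knob [0.54098303 0.28847112 0.112     ] local [-0.22230328  0.09663827]
knob [0.54855826 0.09809179 0.112     ] local [-0.21943951 -0.0938702 ]
cradle base
[ 0.5336 -0.2046  0.0458] res px [[-0.2, -0.2], [0.1, -0.4], [0.4, 0.6], [-0.3, -0.0]]
handset bar
[ 0.60742149 -0.20184737  0.109     ]
[ 0.46514069 -0.20714441  0.109     ]
[ 0.62688356 -0.20131373  0.109     ]
[ 0.43284479 -0.20779583  0.109     ]
cap [ 0.61893685 -0.19968281  0.075     ]
cap [ 0.44449043 -0.20660013  0.075     ]
others
lamp [ 0.746 -0.15   0.   ]
lampTop [ 0.753 -0.146  0.1  ]
mug [ 0.481 -0.508  0.085]
relay [ 0.674 -0.436  0.059]
redplug [0.422 0.352 0.008]
blk [0.328 0.193 0.008]
sd [ 0.37 -0.43  0.01]
small hs L [0.531 0.034 0.05 ]
R [ 0.541 -0.09   0.05 ]
```

Side crop: the large handset lies on the grey cradle, with caps at top-image px (460,262) and (466,350) in the 1.5x image. The small look-alike lies loose on the desk at (341..404,303). The job needs the larger one on the cradle: its caps are about 175 mm apart and its bar axis fits the cradle (x 0.533, y −0.204). The drawer face is at about x 0.552, y 0.192, so it is about 87 mm open. I'll move to the drawer now with the fingers shut.

send_rows(motion=[[[0.03, 0, -0.014, -2], [0.07, 0, -0.033, -5], [0.11, 0, -0.052, -8], [0.15, 0, -0.071, -11], [0.19, 0, -0.09, -14], [0.23, 0, -0.108, -17], [0.27, 0, -0.127, -19], [0.31, 0, -0.146, -21]]], gripper=0, grip_force=20)

```text
time: 0.9
tool_pos: [0.4203, 0.2505, 0.2511]
tool_rot: [-1.572, 0.001, 0.024]
contact_force: [-0.2, 0.5, 0.1]
opening: 0.0322
```

send_rows(motion=[[[0.02, 0.01, -0.015, 0], [0.04, 0.03, -0.035, 0], [0.055, 0.055, -0.05, 0], [0.065, 0.08, -0.058, 0], [0.068, 0.105, -0.06, 0], [0.068, 0.12, -0.06, 0], [0.068, 0.126, -0.06, 0], [0.068, 0.126, -0.06, 0]]])

```text
time: 1.7
tool_pos: [0.4891, 0.1919, 0.1243]
tool_rot: [-1.572, 0.003, 0.024]
contact_force: [-0.3, 0.2, -0.1]
opening: 0.0006
```

```bash
python3 - <<'E'
from cell import sensors, read_camera
from h import *
print(sensors.observe())
for n in ("top","side"):
    c=read_camera(n); pickle.dump(c,open(f"{n}1.pkl","wb"))
c=load("top",1); crop(c,100,70,150,140,4,"topA1.png")
E
```

```text
{'time': 1.7, 'qpos': array([ 2.28581668e-01,  4.82502117e-01,  1.69251046e+00, -1.22705079e-03,
        9.69942194e-01, -1.36571782e+00]), 'qvel': array([ 0.00471578, -0.02665068, -0.02496849, -0.00205042,  0.0145935 ,
        0.00053307]), 'joint_efforts': array([-1.85969635e-01, -4.48257816e+01, -1.95009291e+01, -2.70031689e-02,
       -7.25697423e-02, -3.32361778e-04]), 'tool_pos': array([0.48909649, 0.19192298, 0.12430698]), 'tool_rot': array([-1.57246972,  0.00308637,  0.02419599]), 'contact_force': array([-0.29037708,  0.15922421, -0.14660626]), 'torque': array([0.00909784, 0.00484714, 0.03895023]), 'opening': 0.0006013730468356319}
```

View pics/topA1.png

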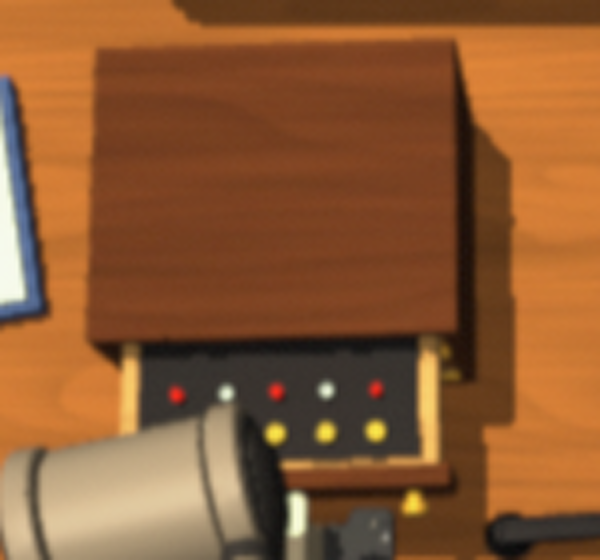

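The fingers are shut in front of the face between the knobs, and the drawer is still about 87 mm out. I'll approach gently now.

send_rows(motion=[[[0.012, 0, 0, 0], [0.024, 0, 0, 0], [0.034, 0, 0, 0], [0.042, 0, 0, 0], [0.048, 0, 0, 0], [0.053, 0, 0, 0], [0.058, 0, 0, 0], [0.064, 0, 0, 0]]])

```text
time: 2.6
tool_pos: [0.5538, 0.1939, 0.1257]
tool_rot: [-1.572, 0.001, 0.025]
contact_force: [-1.6, 0.0, 0.0]
opening: 0.0003
```

send_rows(motion=[[[0.007, 0, 0, 0], [0.014, 0, 0, 0], [0.021, 0, 0, 0], [0.028, 0, 0, 0], [0.035, 0, 0, 0], [0.042, 0, 0, 0], [0.049, 0, 0, 0], [0.054, 0, 0, 0]]])

```text
time: 3.4
tool_pos: [0.6084, 0.1952, 0.1255]
tool_rot: [-1.572, 0.001, 0.025]
contact_force: [-1.2, 0.9, 0.7]
opening: 0.0002
```

send_rows(motion=[[[0.003, 0, 0, 0], [0.006, 0, 0, 0], [0.009, 0, 0, 0], [0.011, 0, 0, 0], [0.013, 0, 0, 0], [0.014, 0, 0, 0]]])

```text
time: 4.0
tool_pos: [0.6206, 0.1955, 0.1254]
tool_rot: [-1.572, 0.006, 0.025]
contact_force: [-10.1, -1.0, 5.7]
opening: 0.0006
```

```bash
python3 - <<'E'
from cell import sensors, read_camera
from h import *
s=sensors.observe();print(s["time"],s["tool_pos"],s["contact_force"])
for n in ("top","side"):
    c=read_camera(n); pickle.dump(c,open(f"{n}2.pkl","wb"))
crop(load("top",2),100,70,150,140,4,"topA2.png")
crop(load("side",2),200,100,130,110,5,"sideA2.png")
E
```

```text
4.0 [0.6206106  0.19550424 0.12544982] [-10.14329732  -1.04983536   5.66224427]
```

View pics/sideA2.png

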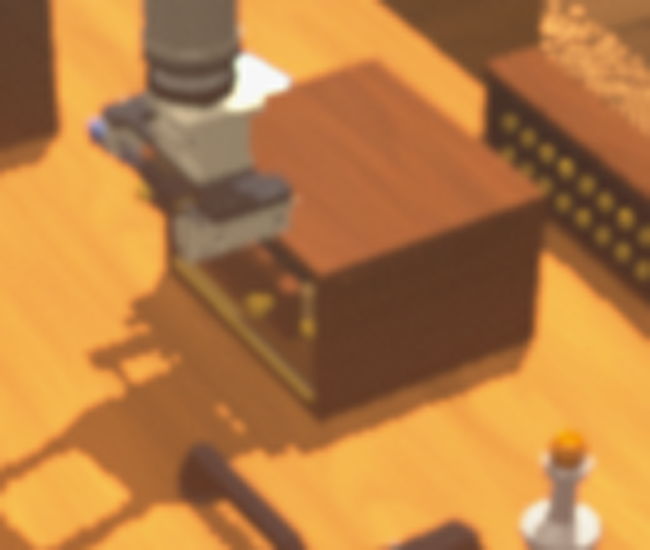

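Side view: the drawer is nearly in and the fingers are on its front. 10 N means the roller is resisting. I'll go on slowly.

send_rows(motion=[[[0.002, 0, 0, 0], [0.004, 0, 0, 0], [0.006, 0, 0, 0], [0.007, 0, 0, 0]]])

```text
time: 4.5
tool_pos: [0.6295, 0.1955, 0.1255]
tool_rot: [-1.572, 0.001, 0.024]
contact_force: [0.2, 0.6, -0.3]
opening: 0.0003
```

send_rows(motion=[[[0.001, 0, 0, 0], [0.002, 0, 0, 0], [0.002, 0, 0, 0]]])

```text
time: 4.8
tool_pos: [0.6307, 0.1955, 0.1255]
tool_rot: [-1.573, 0.004, 0.025]
contact_force: [-3.9, -0.6, 3.2]
opening: 0.0003
```

The stop is felt at TCP x 0.6305 (predicted 0.630). I'll back off, rise and look.

send_rows(motion=[[[-0.012, 0, 0, 0], [-0.035, 0, 0, 0], [-0.06, -0.01, 0, 0], [-0.08, -0.035, -0.01, 0], [-0.09, -0.07, -0.04, 0], [-0.095, -0.1, -0.08, 0], [-0.095, -0.11, -0.125, 0], [-0.095, -0.11, -0.17, 0]]])

```text
time: 5.6
tool_pos: [0.5414, 0.0219, 0.2389]
tool_rot: [-1.573, -0.002, 0.026]
contact_force: [1.5, -0.1, -1.5]
opening: 0.0003
```

```bash
python3 - <<'E'
from cell import sensors, read_camera
from h import *
s=sensors.observe();print(s["time"],s["tool_pos"],s["contact_force"])
for n in ("top","side"):
    c=read_camera(n); pickle.dump(c,open(f"{n}3.pkl","wb"))
crop(load("top",3),100,70,190,140,4,"topA3.png")
crop(load("side",3),200,100,130,150,4,"sideA3.png")
E
```

```text
5.6 [0.54138868 0.02192538 0.23889803] [ 1.4670348  -0.0694534  -1.52631593]
```

View pics/sideA3.png

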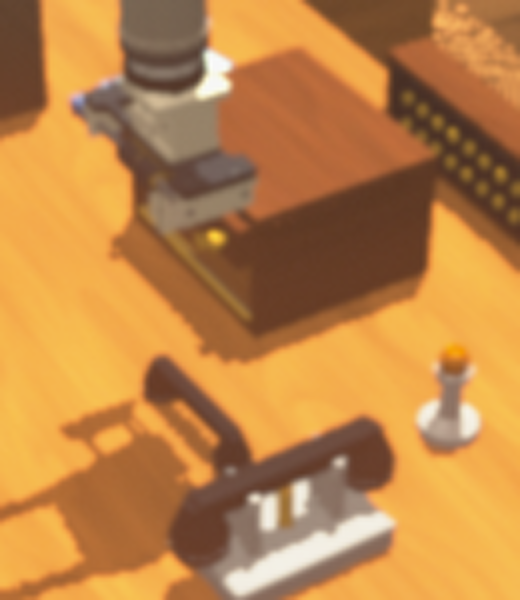

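View pics/topA3.png

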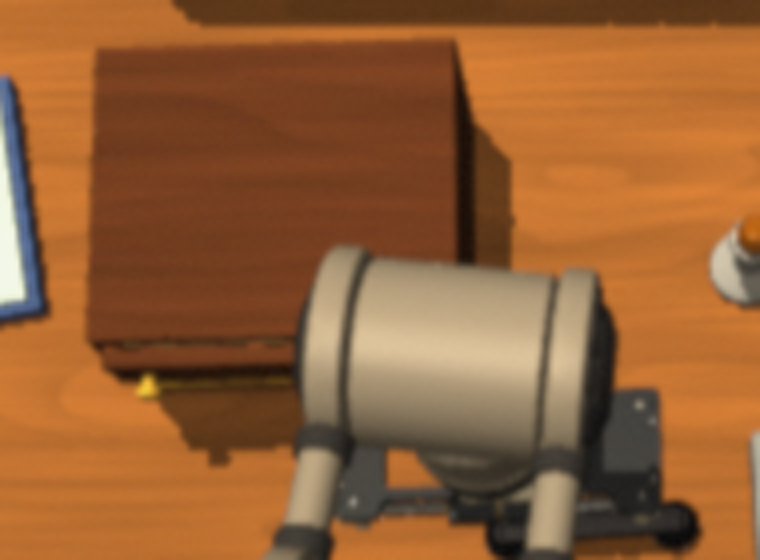

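The drawer is home: its front is flush with only its thickness protruding. Next I'll check my handset estimate by overlaying the model on both views.

```bash
python3 - <<'E'
from h import *
x,y,a=.534,-.2042,.042
R=np.array([[np.cos(a),-np.sin(a),0],[np.sin(a),np.cos(a),0],[0,0,1]])
bar=np.array([[sx*.1,sy*.014,.109] for sx,sy in((1,1),(1,-1),(-1,-1),(-1,1))])@R.T+[x,y,0]
base=np.array([[sx*.085,sy*.055,.03] for sx,sy in((1,1),(1,-1),(-1,-1),(-1,1))])@R.T+[x,y,0]
t=np.linspace(0,2*np.pi,40)
caps=[np.c_[k*.088+.027*np.cos(t),.027*np.sin(t),0*t+.046+0.01]@R.T+[x,y,0] for k in(1,-1)]
for n,i,(u0,v0,w,h,f) in(("top",0,(270,150,80,100,6)),("side",3,(230,190,90,75,7))):
    c=load(n,i); im=cv2.resize(c["frame"][v0:v0+h,u0:u0+w,::-1].copy(),None,fx=f,fy=f,interpolation=cv2.INTER_CUBIC)
    for P,col in((bar,(0,255,0)),(base,(255,0,255)),(caps[0],(255,255,0)),(caps[1],(255,255,0))):
        q=((proj(c,P)-[u0,v0]+.5)*f).round().astype(int)
        cv2.polylines(im,[q[:,None]],True,col,1)
    cv2.imwrite(f"pics/ov_{n}.png",im)
E
```

```text
(no output)
```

View pics/ov_top.png

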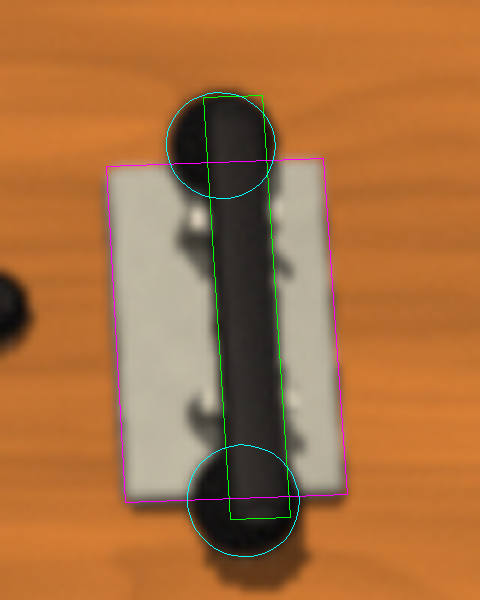

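View pics/ov_side.png

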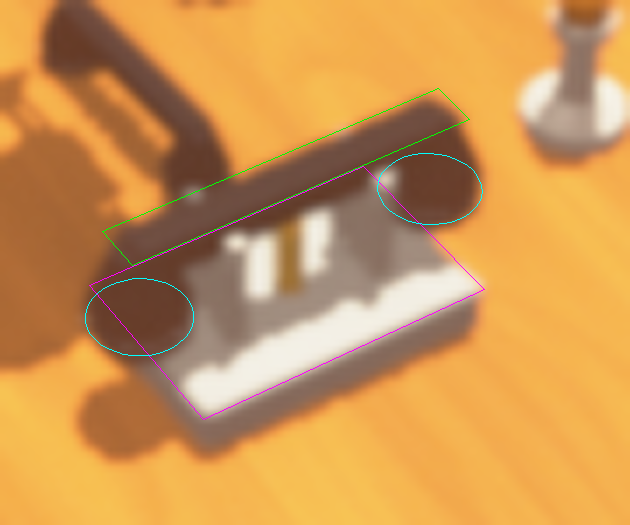

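The overlay agrees within about 2 mm in both views. I'll go over the handset with the gripper open.

send_rows(motion=[[[-0.002, 0, -0.025, 0], [-0.004, 0, -0.06, -0.3], [-0.006, 0, -0.1, -0.6], [-0.008, 0, -0.14, -0.9], [-0.01, 0, -0.18, -0.9], [-0.012, 0, -0.21, -0.9], [-0.013, 0, -0.226, -0.9], [-0.013, 0, -0.226, -0.9]]], gripper=1)

```text
time: 6.5
tool_pos: [0.5324, -0.2088, 0.2376]
tool_rot: [-1.575, 0.001, 0.033]
contact_force: [-0.2, 1.5, -0.6]
opening: 0.0601
```

send_rows(motion=[[[0, 0.01, 0, 0], [0, 0.03, 0, 0], [0, 0.05, 0, 0], [0, 0.07, 0, 0], [0, 0.085, 0, 0], [0, 0.095, 0, 0], [0, 0.1, 0, 0], [0, 0.1, 0, 0]]])

```text
time: 7.3
tool_pos: [0.5323, -0.2084, 0.1371]
tool_rot: [-1.574, 0.002, 0.034]
contact_force: [-0.0, 0.0, 0.4]
opening: 0.0917
```

```bash
python3 - <<'E'
from cell import sensors, read_camera
from h import *
s=sensors.observe();print(s["time"],s["tool_pos"],s["tool_rot"],s["contact_force"],s["opening"])
for n in ("top","side"):
    c=read_camera(n); pickle.dump(c,open(f"{n}4.pkl","wb"))
crop(load("side",4),210,160,130,110,5,"sideA4.png")
E
```

```text
7.3 [ 0.53229425 -0.20838007  0.13705895] [-1.57410372  0.00199178  0.03369498] [-0.0457904   0.02906888  0.41669254] 0.09167408429227861
```

View pics/sideA4.png

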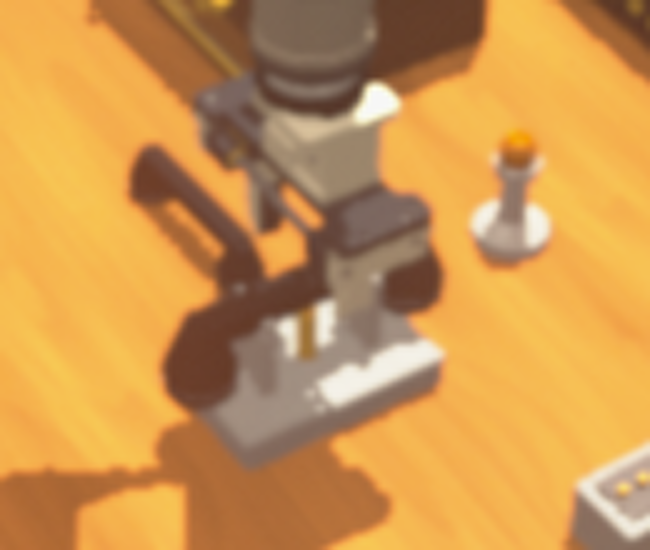

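The fingers straddle the bar cleanly. I'll trim by 4 mm in y, then go down and close gently.

send_rows(motion=[[[0.001, 0.002, 0.003, -0.5], [0.002, 0.01, 0.004, -0.5], [0.002, 0.02, 0.004, -0.5], [0.002, 0.028, 0.004, -0.5], [0.002, 0.033, 0.004, -0.5], [0.002, 0.034, 0.004, -0.5], [0.002, 0.034, 0.004, -0.5]]])

```text
time: 8.1
tool_pos: [0.5345, -0.2052, 0.1038]
tool_rot: [-1.575, 0.001, 0.042]
contact_force: [0.5, -0.0, 0.7]
opening: 0.0918
```

send_rows(motion=[[[0, 0, 0, 0], [0, 0, 0, 0], [0, 0, 0, 0], [0, 0, 0, 0], [0, 0, 0, 0], [0, 0, 0, 0], [0, 0, 0, 0], [0, 0, 0, 0]]], gripper=0, grip_force=15)

```text
time: 8.9
tool_pos: [0.5345, -0.2052, 0.1038]
tool_rot: [-1.575, 0.001, 0.042]
contact_force: [0.1, 0.0, -0.7]
opening: 0.0324
```

```bash
python3 - <<'E'
from cell import sensors, read_camera
from h import *
s=sensors.observe();print(s["time"],s["tool_pos"],s["tool_rot"],s["contact_force"],s["torque"],s["opening"])
E
```

```text
8.9 [ 0.53453676 -0.20516209  0.10382368] [-1.57493248e+00  7.23554952e-04  4.18294358e-02] [ 0.14088264  0.02452956 -0.69265517] [ 0.05562962 -0.00491495 -0.00601873] 0.03243942482920255
```

send_rows(motion=[[[0, 0, 0, 0], [0, 0, 0, 0], [0, 0, 0, 0], [0, 0, 0, 0], [0, 0, 0, 0]]], grip_force=15)

```text
time: 9.4
tool_pos: [0.5346, -0.2053, 0.1039]
tool_rot: [-1.575, 0.001, 0.042]
contact_force: [0.4, -1.6, 0.3]
opening: 0.0278
```

send_rows(motion=[[[0, 0, 0, 0], [0, 0, 0, 0], [0, 0, 0, 0], [0, 0, 0, 0]]], grip_force=40)

```text
time: 9.8
tool_pos: [0.5346, -0.2053, 0.1039]
tool_rot: [-1.575, 0.001, 0.042]
contact_force: [0.2, -1.5, -0.6]
opening: 0.0278
```

The opening is 27.8 mm, which matches the 28 mm bar. I'll lift straight up by 100 mm.

send_rows(motion=[[[0, -0.003, 0, 0], [0, -0.008, 0, 0], [0, -0.015, 0, 0], [0, -0.023, 0, 0], [0, -0.033, 0, 0], [0, -0.043, 0, 0], [0, -0.053, 0, 0], [0, -0.06, 0, 0]]])

```text
time: 10.6
tool_pos: [0.5349, -0.2052, 0.1653]
tool_rot: [-1.576, -0.001, 0.042]
contact_force: [0.1, -0.6, -3.7]
opening: 0.0277
```

send_rows(motion=[[[0, -0.008, 0, 0], [0, -0.016, 0, 0], [0, -0.024, 0, 0], [0, -0.031, 0, 0], [0, -0.036, 0, 0], [0, -0.039, 0, 0], [0, -0.04, 0, 0], [0, -0.04, 0, 0]]])

```text
time: 11.4
tool_pos: [0.5348, -0.205, 0.2052]
tool_rot: [-1.576, -0.0, 0.042]
contact_force: [-0.7, 0.1, -3.8]
opening: 0.0273
```

send_rows(motion=[[[0, 0, 0, 0], [0, 0, 0, 0], [0, 0, 0, 0], [0, 0, 0, 0], [0, 0, 0, 0]]])

```text
time: 11.9
tool_pos: [0.5348, -0.205, 0.2051]
tool_rot: [-1.576, -0.0, 0.042]
contact_force: [-0.1, 0.5, -2.9]
opening: 0.0274
```

```bash
python3 - <<'E'
from cell import sensors, read_camera
from h import *
s=sensors.observe();print(s["time"],s["tool_pos"],s["tool_rot"],s["contact_force"],s["torque"],s["opening"],abs(s["qvel"]).max())
for n in ("top","side"):
    c=read_camera(n); pickle.dump(c,open(f"{n}5.pkl","wb"))
crop(load("side",5),180,100,150,150,4,"sideA5.png")
crop(load("top",5),100,70,230,180,3.4,"topA5.png")
E
```

```text
11.9 [ 0.53478518 -0.20496382  0.20510744] [-1.57571968e+00 -3.40627640e-04  4.17430223e-02] [-0.1238316   0.54582535 -2.89159573] [-0.00749694 -0.0377467   0.01583365] 0.027360729722331358 0.0010705268698930747
```

View pics/sideA5.png

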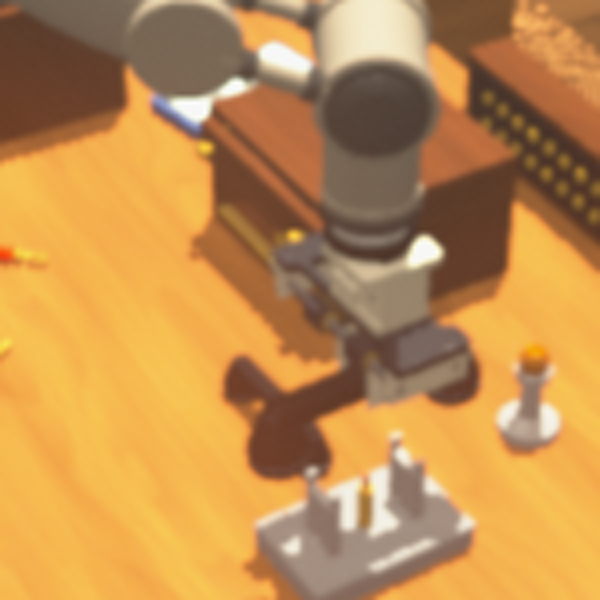

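View pics/topA5.png

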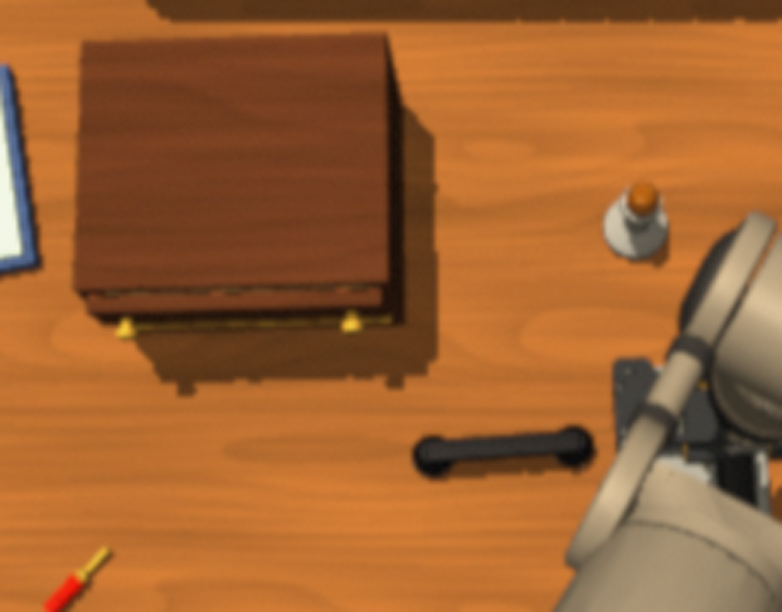

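The handset is off the cradle, the pin is up, and the drawer is home. I'll check that it is level with an overlay.

```bash
python3 - <<'E'
from h import *
x,y,a,zc=.5348,-.205,.042,.198
R=np.array([[np.cos(a),-np.sin(a),0],[np.sin(a),np.cos(a),0],[0,0,1]])
t=np.linspace(0,2*np.pi,40)
P=[np.c_[k*.088+.027*np.cos(t),.027*np.sin(t),0*t+zc-.052]@R.T+[x,y,0] for k in(1,-1)]
P.append(np.array([[sx*.1,sy*.014,zc+.012] for sx,sy in((1,1),(1,-1),(-1,-1),(-1,1))])@R.T+[x,y,0])
c=load("side",5);u0,v0,w,h,f=225,165,90,80,8
im=cv2.resize(c["frame"][v0:v0+h,u0:u0+w,::-1].copy(),None,fx=f,fy=f,interpolation=cv2.INTER_CUBIC)
for p in P: cv2.polylines(im,[((proj(c,p)-[u0,v0]+.5)*f).round().astype(int)[:,None]],True,(0,255,0),1)
cv2.imwrite("pics/ov5.png",im)
E
```

```text
(no output)
```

View pics/ov5.png

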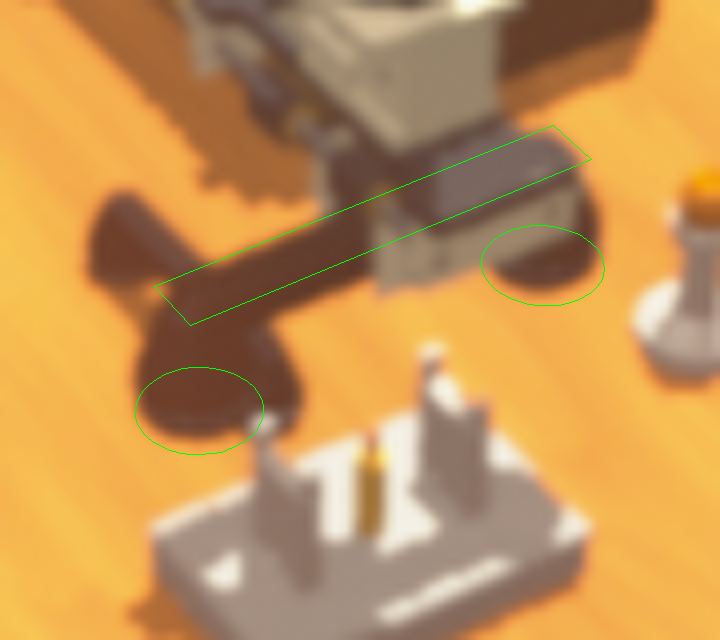

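```bash
python3 - <<'E'
from h import *
def enh(n,i,u0,v0,w,h,f):
    c=load(n,i); im=c["frame"][v0:v0+h,u0:u0+w,::-1].astype(float)
    im=255*(im/255)**.5
    return cv2.resize(im.astype(np.uint8),None,fx=f,fy=f,interpolation=cv2.INTER_CUBIC)
a=enh("side",5,235,175,75,55,10);cv2.imwrite("pics/e5.png",a)
b=enh("side",3,240,200,65,55,10);cv2.imwrite("pics/e3.png",b)
E
```

```text
(no output)
```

View pics/e5.png

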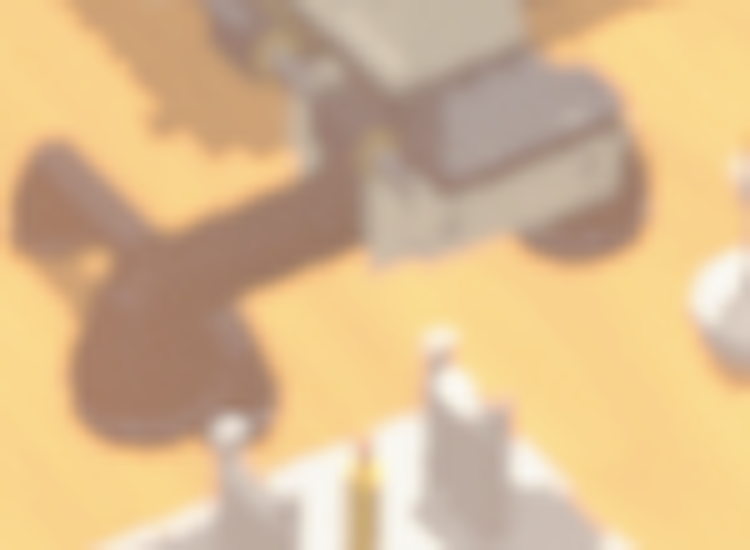

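View pics/e3.png

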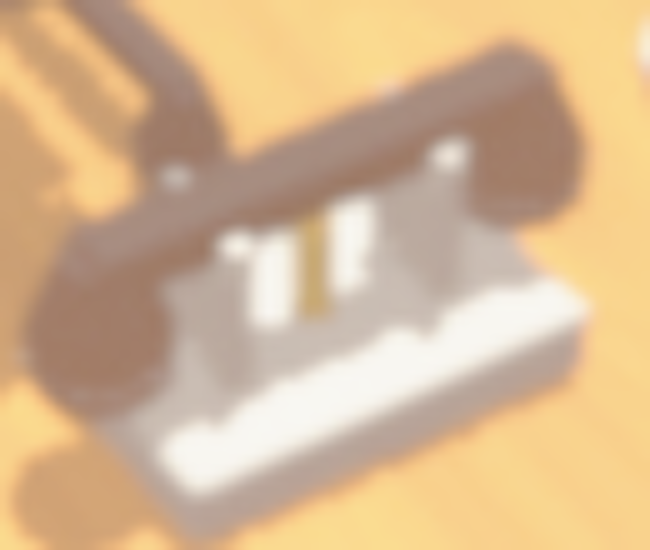

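The extra dark blob at the right of the near cap is the small look-alike's end, behind it. Both cap undersides sit about 2 px above the model, by the same amount, so the handset is level within about 0.02 rad. I'm handing in.

```bash
python3 - <<'E'
from cell import sensors, hand_in
s=sensors.observe();print(s["time"],s["tool_pos"],s["contact_force"],s["opening"],abs(s["qvel"]).max())
print(hand_in())
E
```

```text
12.0 [ 0.53478167 -0.20498157  0.20511873] [ 0.39049643  0.03359116 -2.94052664] 0.027583583829906454 0.001728296215630652
the job is handed in; nothing more can be done
None
```

I pushed the drawer home with shut fingers, then lifted the larger handset 101 mm straight off its cradle. I handed the job in at 12.0 s while still holding it. The hand-in reports no verdict, so what follows rests on my own checks.

- **Drawer:** The push took about 10 N through the detent. The stop was felt at TCP x 0.6305, against 0.630 predicted, and the last top view shows the drawer still home. I pushed at 70 mm/s or less. The roller drew in the last few millimetres, and I did not measure the speed there.
- **Handset:** The fingers stand 27.6 mm open on the 28 mm bar with a 40 N grip. The force sensor reads about 2.9 N of load. The side view shows the handset clear of the cradle and the switch pin up. I estimate it is level within about 0.02 rad, and the joints are at rest.
- **Other things:** I saw no contact with any of them. The last pictures show the lamp, the red plug and the small look-alike handset looking undisturbed. I did not measure them again, and I did not re-check the relay, mug, black plug or screwdriver, which were out of the arm's path.
- **Disagreement:** Both cap undersides showed about 2 px above my model in the side view, by the same amount. That is a small height offset or a rounded rim rather than a tilt.

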